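# Clamp the loaded slide carrier

## Robot

A 6-joint arm with a two-finger parallel gripper is mounted at the origin on the work surface. World frame = base frame: x ahead of the robot, y to its left, z up, the work surface at z = 0. Lengths are in mm, angles in rad, forces in N, time in s.
With the tool pointing down it reaches from about 350 to 725 mm from the base axis. Payload 4.3 kg.
Tool frame: the origin (TCP) lies at the very end of the fingers, on their centre line; the grasp point (between the pads) lies arm.pinch_z behind it (arm.pinch_z is the distance from the TCP to the grasp point, in mm); z points along the fingers, y is the line along which they close (so a half turn about z gives the same grasp; the last joint's range is limited). The gripper opens to 85 mm and grips with 20 to 120 N. Pads are 22 mm wide; open, the fingers measure 114 mm over their backs; the gripper's body (76 mm by 85 mm) begins 54 mm behind the grasp point. The pads swing forward as they close: fully open they stand 13 mm farther back than shut.
Start: joints at [1.229, 0.377, 0.081, 1.274, 0, 1.46], TCP at [132.1, 559.661, 196.929] pointing down, gripper open.
Joint ranges: [-2.72, 2.72], [-0.84, 1.66], [-1.02, 1.22], [-1.77, 2.12], [-1.37, 1.28], [-3.14, 3.14]. Speed limits (rad/s): [2.57, 2.57, 3.14, 3.14, 3.14, 3.14].

## Interface

Orientations are given as [roll, pitch, yaw] about the fixed x, y, z axes, in that order (R = Rz(yaw) Ry(pitch) Rx(roll)).
In Python, from plant import readout, vision, close_job, arm gives the robot as it stands.
- The arm moves only by the tool arm_command, never from a script. Its argument "moves" is text: rows parted by semicolons, each of 6 numbers parted by spaces: the shift along the tool's x, y, z each as a share of 0.25 m, from -1 to 1, then the turn, a rotation vector about the tool's x, y, z each as a share of 120 degrees, from -1 to 1. In form: dx dy dz rx ry rz; .... A call has 1 to 5 rows; each row is the pose to reach, as a shift and turn from the pose commanded when the call began, along the tool's axes at that moment; what a row does not reach only later rows make up. A row lasts 1/10 s, in which the tool goes at most 50 mm and 8.59 degrees, less where a joint would pass 70% of its speed; a pose out of reach is approached as far as the arm can. A call with a number of a shift or a turn outside -1 to 1 is refused whole. A call with a gripper value outside its range is refused whole. "jaw" is the opening, from -1 (shut) to 1 (fully open), set as the call begins (left out, the last holds). The fingers move at their own pace and stop on an object; "squeeze" is the grip in N (left out, the last holds). Time passes only in rows, so rows that repeat a pose let the fingers close. It gives the time, the measured TCP pose, the force, the opening and the grip force at its end, in the units of the state.
- readout.get_obs(): the state, without advancing time (a new reading comes with each control period).
- vision.grab_frame(name): name is "scene" or "top" or "wrist"; returns a dict with "image" (420x560x3 uint8, blue, green, red), "z_map" (420x560 float32, mm along the optical axis (not along the pixel's ray), 0 where there is no reading), "fx", "fy", "cx", "cy" (pixels), "pose" (4x4, takes a point from camera to world coordinates); the wrist camera has in their place "hand_eye" (4x4, takes a point from camera to tool coordinates, whose origin is the TCP and whose axes are the flange's). Camera axes: x right, y down, z forward; pixel columns grow to the right and rows downward; lengths in mm; the calibration is good to about 2 mm. A picture is of the moment at which its call begins: read the wrist's pose just before it.
- close_job(): hands the job in; it is judged then, once.
The state is a dict: "t": time; "q": joint angles; "qd": joint speeds; "joint_efforts": joint torques, N m; "eef_pos": TCP position; "tool_rot": TCP orientation; "wrist_force": force on the tool from outside, world axes, zero at the start; "moment": the same for the moment, N m; "grip_width": opening from 0.0 (shut) to 1.0 (fully open); "grip_force": force on a finger pad.
Only numpy, scipy, OpenCV 4.12 (cv2) and the standard library are available. Lean on these libraries where they do the work, as an engineer would, in place of code of your own. Each camera call takes 0.05 s, during which the arm holds its last target. There are 200 camera calls.

## Task

Two black slide carriers are bolted to the optical table, each with a metal cam lever standing open; only one of them holds a chambered slide. Flip the lever of the loaded carrier over until it snaps past centre and lies fully down, so that the slide is clamped in its recess. Leave the empty carrier's lever open.

Things in the scene. Friction and masses are not known exactly. Their poses are not given: they have to be found in the camera images.
- carrier: Carrier holding the slide, fixed: black plate 130 (x) x 100 (y) x 14 mm, origin at the centre of its underside, z up. Its lever turns on a pin along y at x -20, y +25, z 48 mm, between steel cheeks 32 mm long (x), 29 mm wide over both, tops at z 61 mm. Slide recess at x +8, y -24, floor z 14 mm. From the cheeks a clamp arm (top at z 41 mm) reaches in -y over the slide's end and comes down on it.
- lever (a joint): Loaded carrier's lever, rad: aluminium bar 14 wide (y), 8 thick, 97 mm long from the pin. 0 = open: standing, leaning 0.35 rad from vertical to the carrier's -x. It goes over the top to +x; 1.92 = closed, level along +x at z 48 mm beside the slide. A spring returns it to 0 before dead centre at 1.35 and snaps it to 1.92 beyond; takes 5 N at 65 mm from the pin. Its -x side is free to push from.
- slide: Loose chambered slide in the loaded carrier's recess (rims 3 mm high), long side along the carrier's x, within 2 mm of the recess's centre: glass 76 x 26 x 2 mm with a white-lidded clear chamber 52 x 25 mm on its +x part, 13 mm high in all; -x end bare glass. Origin at the centre of its underside, z up. 25 g.
- spare_lever (a joint): Angle in rad of the same kind of lever on the empty carrier: 0 = open (standing), 1.92 = closed. To be left open. The empty carrier is identical and stands on the other side of the robot's x axis, the two centres at least 270 mm apart.
Not all that is in view belongs to the job. Leave any green, pink or yellow look-alike of the carrier alone.

How it is judged:
By the outcome, as a careful person would: the job done as asked, in the order asked, and still so for the second after the job is handed in, with the robot touching nothing.
It also fails if it takes over 32 s, if anything falls off the work surface, if the arm or the gripper's body presses on something with over 40 N, if the wrist force passes 120 N, or if a joint passes its speed limit or range.

## Working session

There is one attempt and no reset: what is moved stays moved. The work goes in short steps, Python scripts to look and compute and a tool call to move; the robot and the scene stay as the last step left them, time stands still between calls to the robot, and variables do not carry over. Pictures are saved under pics/ and viewed, at most 10 in all, crops included, and the job is handed in when it is done.

Besides the shell and the picture viewer there is one more tool, called after "Call:" as name(argument=value, ...) on one line, values as JSON. arm_command: Moves the arm, as the interface text tells. Its arguments: {"type":"object","properties":{"moves":{"type":"string"},"jaw":{"type":"number"},"squeeze":{"type":"number"}},"required":["moves"]}

```bash
mkdir -p pics; python3 - <<'E'
from plant import readout, vision, arm
import cv2,numpy as np
print(readout.get_obs()); print(arm.pinch_z)
for n in("top","scene"):
    f=vision.grab_frame(n); cv2.imwrite(f"pics/{n}1.png",f["image"]); np.savez(f"pics/{n}1.npz",**f)
    print(n,f["fx"],f["fy"],f["cx"],f["cy"],f["pose"])
E
```

```text
{'t': 0.0, 'q': array([1.22870550e+00, 3.78104450e-01, 7.96657837e-02, 1.27435906e+00,
       5.74226630e-05, 1.46049833e+00]), 'qd': array([-0.00065447, -0.0014281 , -0.00058568, -0.00149484,  0.00188729,
       -0.0010709 ]), 'joint_efforts': array([ 1.38868108e-04, -4.63605738e+01,  2.69875073e+01,  2.07607500e-02,
       -1.67429853e-04,  6.51846321e-06]), 'eef_pos': array([131.83253253, 558.97799401, 195.95272404]), 'tool_rot': array([-3.13960973e+00, -2.77376840e-04,  2.90979950e+00]), 'wrist_force': array([ 0.00065185, -0.49813256,  0.23011516]), 'moment': array([-0.0179721 ,  0.02044594,  0.01425501]), 'grip_force': 0.0, 'grip_width': 1.003553095892818}
18.700000000000003
top 471.1201750140052 471.1201750140052 281.0250966932244 204.12289310074445 [[-2.37791289e-02 -9.78949802e-01  2.02711217e-01  3.68428960e+02]
 [-9.99717100e-01  2.31791120e-02 -5.33376809e-03  6.90137125e+01]
 [ 5.22825220e-04 -2.02780702e-01 -9.79224036e-01  1.02984718e+03]
 [ 0.00000000e+00  0.00000000e+00  0.00000000e+00  1.00000000e+00]]
scene 489.13126324389293 489.13126324389293 281.4846614868282 205.60471031145025 [[ 3.70532581e-01  7.42777570e-01 -5.57662162e-01  1.13597783e+03]
 [ 9.28765640e-01 -3.02761837e-01  2.13844934e-01 -1.58942419e+02]
 [-9.99960009e-03 -5.97173970e-01 -8.02049411e-01  8.58843226e+02]
 [ 0.00000000e+00  0.00000000e+00  0.00000000e+00  1.00000000e+00]]
```

View pics/top1.png

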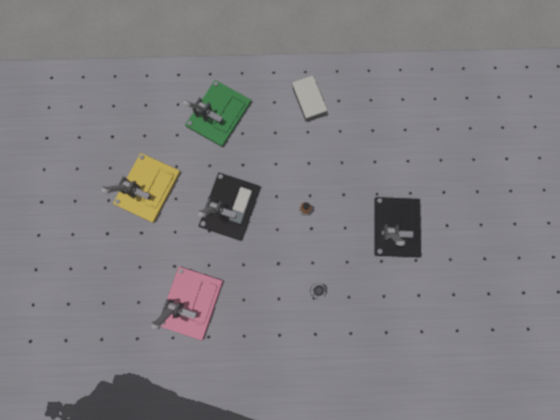

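View pics/scene1.png

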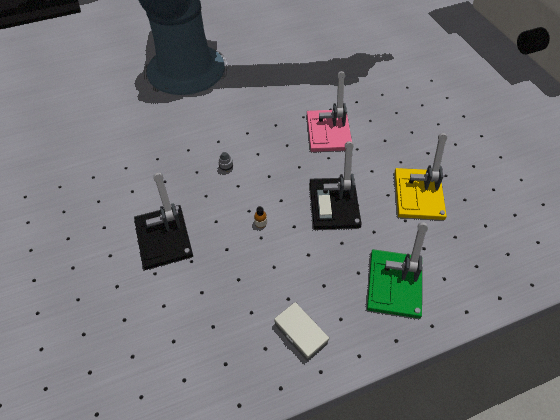

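The top view shows the loaded black carrier at about (231,207), with the white lid at (242,203). The empty carrier is at (398,227). The green, yellow and pink look-alikes surround the loaded one.

```bash
cat >h.py <<'E'
import numpy as np,cv2
def ray(f,uv,z):
    uv=np.atleast_2d(uv).astype(float); T=f["pose"]
    d=np.c_[(uv[:,0]-f["cx"])/f["fx"],(uv[:,1]-f["cy"])/f["fy"],np.ones(len(uv))]@T[:3,:3].T
    return T[:3,3]+d*((z-T[2,3])/d[:,2])[:,None]
def cloud(f):
    v,u=np.mgrid[:420,:560]; Z=f["z_map"]; T=f["pose"]
    P=np.dstack([(u-f["cx"])/f["fx"]*Z,(v-f["cy"])/f["fy"]*Z,Z])
    return P@T[:3,:3].T+T[:3,3]
E
python3 - <<'E'
from h import *
f=dict(np.load("pics/top1.npz")); im=f["image"]; C=cloud(f)
m=np.zeros((420,560),np.uint8); m[165:250,190:270]=1
b=((im.max(2)<50)&(m>0)).astype(np.uint8)
cs,_=cv2.findContours(b,0,2); c=max(cs,key=cv2.contourArea)
P=ray(f,c[:,0],14)[:,:2].astype(np.float32); print(cv2.minAreaRect(P)); print(cv2.boxPoints(cv2.minAreaRect(P)))
w=(im.min(2)>170)&(m>0); v,u=np.nonzero(w); print("lid",len(u),ray(f,np.c_[u,v].mean(0),27), cv2.minAreaRect(ray(f,np.c_[u,v],27)[:,:2].astype(np.float32)))
for n in("top","scene"):
    f=dict(np.load(f"pics/{n}1.npz")); C=cloud(f); s=(f["z_map"]>0)&(C[...,2]>58)&(C[...,2]<160)&(abs(C[...,0]-390)<90)&(abs(C[...,1]-175)<80)
    for lo in range(58,160,15):
        q=C[s&(C[...,2]>=lo)&(C[...,2]<lo+15)]; print(n,lo,len(q),np.median(q,0) if len(q) else "")
cv2.imwrite("pics/crop.png",cv2.resize(im[165:250,180:280] if 0 else dict(np.load("pics/scene1.npz"))["image"][120:250,270:470],None,fx=4,fy=4,interpolation=2))
E
```

```text
((590.030029296875, 171.64100646972656), (95.21977233886719, 95.86365509033203), 70.33556365966797)
[[528.8724  142.93732]
 [619.1452  110.67817]
 [651.1877  200.3447 ]
 [560.91486 232.60385]]
lid 0 [[nan nan nan]] ((0.0, 0.0), (0.0, 0.0), 0.0)
top 58 0 
top 73 0 
top 88 0 
top 103 0 
top 118 0 
top 133 0 
top 148 0 
scene 58 0 
scene 73 0 
scene 88 0 
scene 103 0 
scene 118 0 
scene 133 0 
scene 148 0 <stdin>:7: RuntimeWarning: Mean of empty slice.
  ret = um.true_divide(
```

View pics/crop.png

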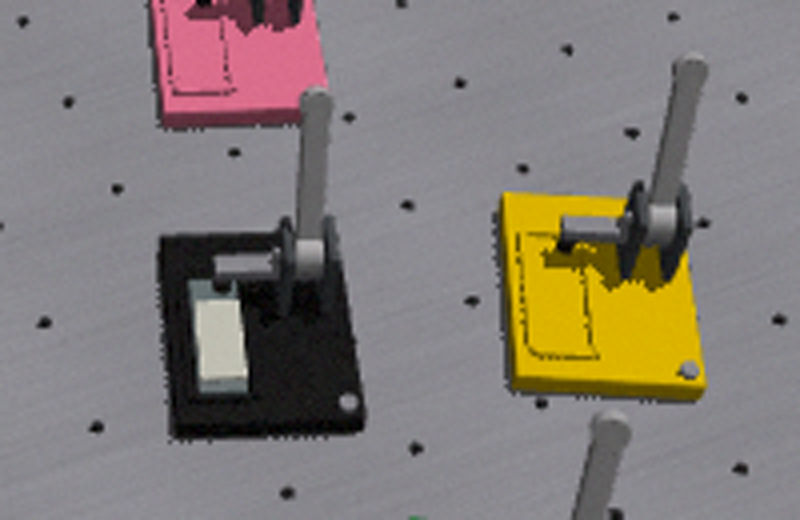

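The crop shows the slide in the black carrier on its left side. The lever stands at crop (315,100–260), and its -x side faces the robot. I'll refine the numbers.

```bash
python3 - <<'E'
from h import *
for n,(u0,u1,v0,v1) in (("top",(190,270,165,250)),("scene",(300,370,135,235))):
    f=dict(np.load(f"pics/{n}1.npz")); im=f["image"]; C=cloud(f)
    m=np.zeros((420,560),bool); m[v0:v1,u0:u1]=1
    b=((C[...,2]>9)&(C[...,2]<200)&m&(f["z_map"]>0)).astype(np.uint8)
    pl=m&(abs(C[...,2]-14)<5)&(im.max(2)<70)&(f["z_map"]>0)
    q=C[pl]; print(n,pl.sum(),cv2.minAreaRect(q[:,:2].astype(np.float32)),np.median(q[:,2]))
    R=C[m&(im.min(2)>130)&(C[...,2]>18)&(C[...,2]<36)]; print("lid",len(R),np.median(R,0),cv2.minAreaRect(R[:,:2].astype(np.float32)))
    for lo in range(58,160,15):
        s=C[m&(C[...,2]>=lo)&(C[...,2]<lo+15)&(f["z_map"]>0)]; print(lo,len(s),np.median(s,0) if len(s) else "")
E
```

```text
top 1617 ((577.3220825195312, 176.61239624023438), (100.01431274414062, 128.13963317871094), 70.7920913696289) 14.896492283340194
lid 260 [587.18845291 148.31248223  27.98214121] ((564.1697998046875, 174.51309204101562), (43.51236343383789, 121.83842468261719), 40.87247848510742)
58 102 [568.3630997  202.72055733  61.23760951]
73 15 [558.7606607  206.70438481  80.44468419]
88 16 [554.2318776  209.27688091  96.43591688]
103 16 [547.75252445 209.58605035 110.28465831]
118 17 [543.6700756  214.14424483 123.8640089 ]
133 41 [536.98156938 217.38390178 137.61416601]
148 0 
scene 1485 ((580.827392578125, 176.67306518554688), (99.84830474853516, 133.35964965820312), 70.06366729736328) 14.884163273777972
lid 227 [589.79788066 149.26192049  27.78997063] ((604.6151733398438, 173.585693359375), (86.6112060546875, 55.007442474365234), 60.28327560424805)
58 126 [568.51669798 207.22777922  61.69697392]
73 51 [560.78553664 209.81638467  81.04947807]
88 41 [556.18206457 212.50545257  95.47634349]
103 52 [550.54292029 212.89345134 110.59454029]
118 49 [545.54658956 214.97108599 124.91561182]
133 39 [540.99606012 217.54695262 137.00377043]
148 0
```

Call:
arm_command(moves="-0.852 -0.469 0 0 0 0.0525; -0.852 -0.469 0 0 0 0.0525; -0.852 -0.469 0 0 0 0.0525; -0.852 -0.469 0 0 0 0.0525; -0.852 -0.469 0 0 0 0.0525", jaw=-1)

```text
t: 0.6
eef_pos: [313.6, 394.6, 196.6]
tool_rot: [-3.141, -0.0, 2.799]
wrist_force: [1.2, 0.4, -0.5]
grip_width: 0.144
grip_force: 0.0
```

Call:
arm_command(moves="-0.9 -0.37 0 0 0 0; -0.9 -0.37 0 0 0 0; -0.9 -0.37 0 0 0 0; -0.9 -0.37 0 0 0 0; -0.9 -0.37 0 0 0 0")

```text
t: 1.1
eef_pos: [494.8, 232.0, 196.5]
tool_rot: [-3.141, -0.0, 2.799]
wrist_force: [1.6, 0.4, 0.2]
grip_width: 0.002
grip_force: 0.0
```

```bash
python3 - <<'E'
from plant import readout, vision
from h import *
o=readout.get_obs(); print(o["eef_pos"],o["tool_rot"])
f=vision.grab_frame("wrist"); cv2.imwrite("pics/w1.png",f["image"])
from scipy.spatial.transform import Rotation as R
T=np.eye(4);T[:3,:3]=R.from_euler("xyz",o["tool_rot"]).as_matrix();T[:3,3]=o["eef_pos"]
f["pose"]=T@f["hand_eye"]; C=cloud(f); s=(f["z_map"]>0)
c,sn=np.cos(-.342),np.sin(-.342)
L=C-[568.6,206.9,0]; X=L[...,0]*c+L[...,1]*sn; Y=-L[...,0]*sn+L[...,1]*c
for lo in range(65,150,10):
    k=s&(C[...,2]>lo)&(C[...,2]<lo+10)&(abs(X)<60)&(abs(Y)<40); print(lo,k.sum(),X[k].mean(),Y[k].min(),Y[k].max())
E
```

```text
[494.75249424 231.97879104 196.51060776] [-3.14128529e+00 -3.40292955e-04  2.79876300e+00]
65 13 -13.119543316732232 -4.3101935347115745 8.012742060606401
75 14 -16.93041796323084 -4.148373852805024 8.715228999642132
85 15 -20.553872755153364 -4.021196559126473 8.388376287269917
95 12 -23.47416814925369 -2.20455984686223 7.406043127725271<stdin>:11: RuntimeWarning: Mean of empty slice.
  ret = ret.dtype.type(ret / rcount)
Traceback (most recent call last):
ValueError: zero-size array to reduction operation minimum which has no identity
```

View pics/w1.png

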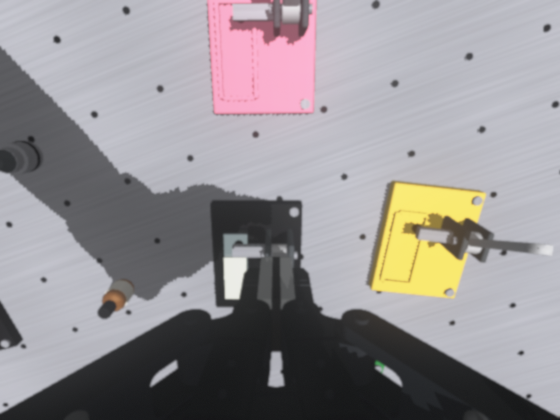

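The wrist view shows the black carrier with its slide straight ahead of the closed fingers, at about (255,250). The lever is about 2 mm to the +y side of my axis. I'll lower the fingers behind it.

Call:
arm_command(moves="0 0.012 0.18 0 0 0; 0 0.012 0.366 0 0 0; 0 0.012 0.366 0 0 0; 0 0.012 0.366 0 0 0")

```text
t: 1.55
eef_pos: [493.0, 236.6, 105.1]
tool_rot: [-3.14, -0.003, 2.8]
wrist_force: [0.6, -0.4, 0.6]
grip_width: -0.001
grip_force: 0.0
```

Call:
arm_command(moves="-0.06 0 0 0 0 0; -0.12 0 0 0 0 0; -0.18 0 0 0 0 0; -0.23 0 0 0 0 0; -0.28 0 0 0 0 0")

```text
t: 2.05
eef_pos: [562.9, 214.0, 108.0]
tool_rot: [3.139, 0.004, 2.8]
wrist_force: [0.0, 0.6, 0.5]
grip_width: 0.001
grip_force: 0.0
```

```bash
python3 - <<'E'
from plant import readout, vision
from h import *
f=vision.grab_frame("scene"); cv2.imwrite("pics/s2.png",cv2.resize(f["image"][90:260,260:440],None,fx=3.5,fy=3.5))
o=readout.get_obs();print(o["eef_pos"],o["wrist_force"])
E
```

```text
[564.52769163 213.06171862 107.43827709] [ 1.98858549 -0.51079183  0.86396873]
```

View pics/s2.png

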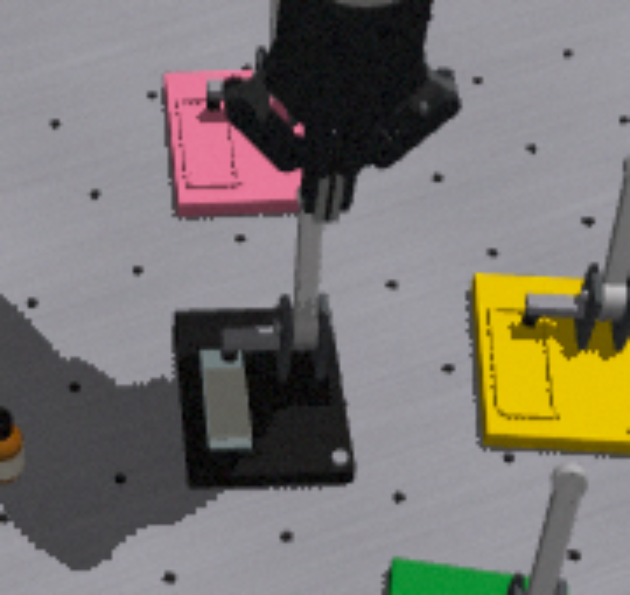

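```bash
python3 - <<'E'
from plant import readout, vision
from h import *
f=vision.grab_frame("scene"); o=readout.get_obs();print(o["eef_pos"],o["wrist_force"])
T=np.linalg.inv(f["pose"])
def pr(p):
    c=T[:3,:3]@p+T[:3,3]; return np.round([(c[0]/c[2]*f["fx"]+f["cx"]-260)*3.5,(c[1]/c[2]*f["fy"]+f["cy"]-90)*3.5,c[2]])
ux=np.array([.942,-.335,0]);uy=np.array([.335,.942,0]);pin=np.array([568.6,206.9,48])
print("tcp",pr(o["eef_pos"]),"pin",pr(pin))
for a in(-.35,0,.3,.6): print(a,pr(pin+97*(np.sin(a)*ux+np.array([0,0,np.cos(a)]))))
C=cloud(f);q=(f["z_map"]>0)
for r in range(150,360,15):
    v=int(90+r/3.5); row=[(int((u-260)*3.5),*C[v,u].round().astype(int)) for u in range(345,356,2)]
    print(r,*row)
E
```

```text
[563.0155247  213.33461763 106.84572749] [-0.70678833  0.00454215 -0.73241796]
tcp [ 316.  252. 1002.] pin [ 301.  326. 1045.]
-0.35 [309. 182. 992.]
0 [317. 217. 967.]
0.3 [323. 260. 954.]
0.6 [326. 311. 948.]
150 (297, np.int64(562), np.int64(192), np.int64(200)) (304, np.int64(558), np.int64(199), np.int64(194)) (311, np.int64(575), np.int64(193), np.int64(212)) (318, np.int64(577), np.int64(196), np.int64(212)) (325, np.int64(578), np.int64(199), np.int64(212)) (332, np.int64(562), np.int64(215), np.int64(191))
165 (297, np.int64(565), np.int64(191), np.int64(190)) (304, np.int64(563), np.int64(197), np.int64(186)) (311, np.int64(573), np.int64(196), np.int64(195)) (318, np.int64(573), np.int64(200), np.int64(194)) (325, np.int64(574), np.int64(204), np.int64(193)) (332, np.int64(567), np.int64(213), np.int64(183))
180 (297, np.int64(429), np.int64(277), np.int64(16)) (304, np.int64(565), np.int64(197), np.int64(176)) (311, np.int64(573), np.int64(197), np.int64(184)) (318, np.int64(574), np.int64(201), np.int64(183)) (325, np.int64(574), np.int64(205), np.int64(181)) (332, np.in
[... 2696 characters left out ...]
np.int64(576), np.int64(218), np.int64(62)) (332, np.int64(535), np.int64(251), np.int64(1))
330 (297, np.int64(574), np.int64(201), np.int64(54)) (304, np.int64(579), np.int64(203), np.int64(58)) (311, np.int64(578), np.int64(209), np.int64(54)) (318, np.int64(579), np.int64(213), np.int64(54)) (325, np.int64(586), np.int64(213), np.int64(62)) (332, np.int64(576), np.int64(225), np.int64(45))
345 (297, np.int64(574), np.int64(203), np.int64(39)) (304, np.int64(576), np.int64(206), np.int64(41)) (311, np.int64(576), np.int64(212), np.int64(37)) (318, np.int64(585), np.int64(211), np.int64(49)) (325, np.int64(587), np.int64(214), np.int64(50)) (332, np.int64(566), np.int64(234), np.int64(16))
```

The view shows the fingertips ending near crop (325,215), at about z 150, above a lever that hasn't moved. The reported TCP is z 107, so I'll check with the wrist camera.

```bash
python3 - <<'E'
from plant import readout, vision
from h import *
from scipy.spatial.transform import Rotation as R
o=readout.get_obs(); f=vision.grab_frame("wrist")
T=np.eye(4);T[:3,:3]=R.from_euler("xyz",o["tool_rot"]).as_matrix();T[:3,3]=o["eef_pos"]
f["pose"]=T@f["hand_eye"]; C=cloud(f); s=f["z_map"]>0
print(o["q"],o["eef_pos"],np.round(f["hand_eye"],3)); 
z=C[...,2][s]; h,e=np.histogram(z,np.arange(-60,200,5)); print([(int(b),int(a)) for a,b in zip(h,e) if a>150])
g=dict(f,pose=f["hand_eye"]); D=cloud(g); k=s&(np.hypot(D[...,0],D[...,1])<30); 
h,e=np.histogram(D[...,2][k],np.arange(-150,120,5)); print("tool z near axis",[(int(b),int(a)) for a,b in zip(h,e) if a])
t=vision.grab_frame("top"); C=cloud(t); k=(t["z_map"]>0)&(C[...,2]>145)&(abs(C[...,0]-565)<120)&(abs(C[...,1]-210)<90); print("top",C[k].min(0),C[k].max(0))
cv2.imwrite("pics/w2.png",np.hstack([cv2.resize(f["image"],(400,300)),cv2.resize(t["image"][120:270,130:330],(400,300))]))
E
```

```text
[ 2.56937170e-01  4.66127843e-01 -1.87112800e-02  1.08245042e+00
 -1.20994379e-04  5.99692013e-01] [563.0155247  213.33461763 106.84572749] [[ 1.00000e-03 -9.53000e-01 -3.02000e-01  7.80150e+01]
 [ 1.00000e+00  1.00000e-03  1.00000e-03  3.31000e-01]
 [-0.00000e+00 -3.02000e-01  9.53000e-01 -1.76842e+02]
 [ 0.00000e+00  0.00000e+00  0.00000e+00  1.00000e+00]]
[(-5, 85452), (0, 64740), (5, 852), (10, 22438), (15, 7737), (20, 406), (25, 2203), (30, 614), (35, 664), (40, 1798), (45, 474), (50, 848), (55, 914), (60, 832), (135, 557), (145, 213), (150, 354), (155, 379), (160, 441), (165, 486), (170, 394), (175, 819), (180, 521), (185, 1812), (190, 2667)]
tool z near axis [(-130, 21), (-125, 2119), (-120, 3392), (-115, 2659), (-110, 1850), (-105, 1413), (-100, 760), (-95, 3265), (-90, 2360), (-85, 1927), (-80, 856), (-75, 819), (-70, 311), (-65, 512), (-60, 436), (-55, 415), (-50, 363), (-45, 287), (-40, 57), (-35, 383), (-30, 188), (-25, 29), (40, 18), (45, 611), (50, 145), (55, 182), (60, 59), (65, 260), (70, 68), (75, 30), (80, 23), (85, 31), (90, 2257), (95, 10), (105, 197)]
top [445.00090784 133.81433621 146.49329016] [616.41571903 264.41707235 677.6177956 ]
```

View pics/w2.png

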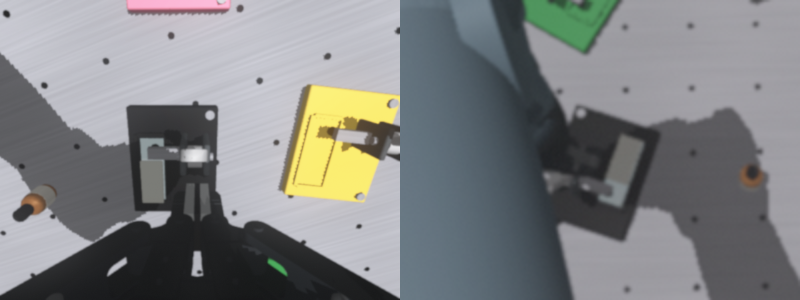

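The two views agree: the fingers really end about 43 mm short of the reported TCP, so they passed over the lever. I'll back off the way I came, go 45 mm lower and push again.

Call:
arm_command(moves="0.15 0 0 0 0 0; 0.28 0 0 0 0 0; 0.28 0 0.09 0 0 0; 0.28 0 0.18 0 0 0; 0.28 0 0.18 0 0 0")

```text
t: 2.75
eef_pos: [490.7, 236.3, 57.9]
tool_rot: [-3.138, -0.005, 2.801]
wrist_force: [-0.5, -0.1, -0.2]
grip_width: -0.001
grip_force: 0.0
```

Call:
arm_command(moves="-0.05 0 0 0 0 0; -0.09 0 0 0 0 0; -0.13 0 0 0 0 0; -0.17 0 0 0 0 0; -0.17 0 0 0 0 0")

```text
t: 3.25
eef_pos: [536.7, 221.3, 62.0]
tool_rot: [-3.141, 0.002, 2.798]
wrist_force: [-5.0, -1.9, 8.4]
grip_width: -0.005
grip_force: 0.0
```

Call:
arm_command(moves="-0.045 0 -0.025 0 0 0; -0.088 0 -0.04 0 0 0; -0.13 0 -0.036 0 0 0; -0.166 0 -0.032 0 0 0; -0.166 0 -0.032 0 0 0")

```text
t: 3.75
eef_pos: [574.4, 208.3, 68.3]
tool_rot: [3.141, -0.001, 2.799]
wrist_force: [-3.8, 0.3, 3.3]
grip_width: 0.001
grip_force: 2.2
```

Call:
arm_command(moves="-0.036 0 0.014 0 0 0; -0.072 0 0.03 0 0 0; -0.102 0 0.052 0 0 0; -0.132 0 0.08 0 0 0; -0.132 0 0.08 0 0 0")

```text
t: 4.25
eef_pos: [606.1, 196.9, 47.4]
tool_rot: [-3.141, 0.001, 2.799]
wrist_force: [-0.0, 0.4, -0.2]
grip_width: -0.001
grip_force: 0.0
```

Call:
arm_command(moves="-0.03 0 0.042 0 0 0; -0.042 0 0.066 0 0 0; -0.052 0 0.09 0 0 0; -0.052 0 0.09 0 0 0")

```text
t: 4.65
eef_pos: [616.5, 192.9, 24.6]
tool_rot: [-3.141, -0.001, 2.8]
wrist_force: [-0.3, 0.1, -0.2]
grip_width: -0.005
grip_force: 0.0
```

```bash
python3 - <<'E'
from plant import readout, vision
from h import *
f=vision.grab_frame("scene"); cv2.imwrite("pics/s3.png",cv2.resize(f["image"][90:260,260:440],None,fx=3.5,fy=3.5))
o=readout.get_obs();print(o["eef_pos"],o["wrist_force"])
E
```

```text
[616.5925099  193.12171806  25.20011931] [ 0.86500995 -0.19999774 -0.81833942]
```

View pics/s3.png

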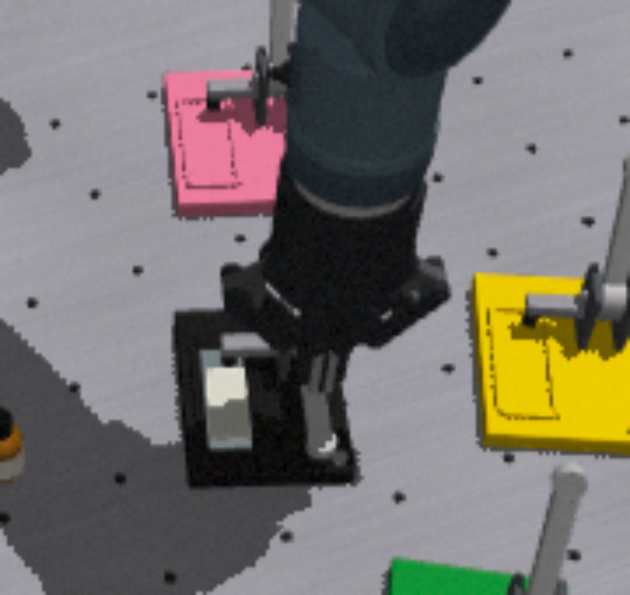

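The lever now lies along +x, from crop (315,380) to (325,445). I'll retreat straight up and check that it is level.

Call:
arm_command(moves="0 0 -0.2 0 0 0; 0 0 -0.4 0 0 0; 0 0 -0.6 0 0 0; 0.3 0 -0.7 0 0 0; 0.6 0 -0.7 0 0 0")

```text
t: 5.2
eef_pos: [528.5, 226.9, 200.5]
tool_rot: [3.136, 0.008, 2.798]
wrist_force: [-0.4, 0.2, -0.7]
grip_width: -0.001
grip_force: 0.0
```

```bash
python3 - <<'E'
from plant import readout, vision
from h import *
c,sn=np.cos(-.342),np.sin(-.342)
f=vision.grab_frame("scene"); C=cloud(f); s=f["z_map"]>0
L=C-[568.6,206.9,0]; X=L[...,0]*c+L[...,1]*sn; Y=-L[...,0]*sn+L[...,1]*c
for x in range(20,100,15):
    k=s&(X>x)&(X<x+15)&(abs(Y-2)<5); print(x,k.sum(),np.percentile(C[...,2][k],[10,50,90]))
k=s&(C[...,2]>22)&(C[...,2]<32)&(f["image"].min(2)>100)&(abs(X-40)<50)&(abs(Y+48)<20); print("lid",C[k].mean(0))
k=s&(C[...,2]>100)&(C[...,2]<145)&(abs(C[...,1]+175)<90)&(abs(C[...,0]-560)<120); print("spare tall pts",k.sum(), C[k].mean(0))
o=readout.get_obs();print(o["eef_pos"],o["wrist_force"],o["t"])
cv2.imwrite("pics/s4.png",f["image"])
E
```

```text
20 33 [15.89859077 51.85580258 54.82883045]
35 35 [15.56278891 52.16741997 53.26641193]
50 33 [16.57590028 51.65378474 53.70708067]
65 44 [13.97065824 51.53643966 53.70643367]
80 74 [ 0.4907724  13.22449122 52.88690267]
95 41 [-0.44465585  1.19237425 49.94455075]
lid [598.81195427 146.53055716  27.54164405]
spare tall pts 163 [ 482.19183378 -162.12449042  122.44428458]
[516.0720063  228.50352144 197.99199758] [-8.18381501  1.35101747 -1.44693876] 5.25
```

View pics/s4.png

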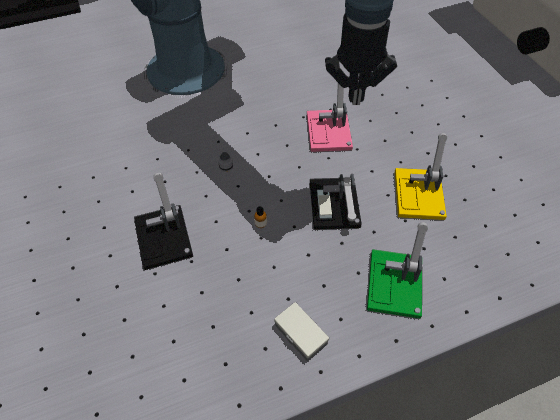

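The scene shows the loaded lever flat at about (350,200), its top level at z 52 mm. The spare lever still stands at about (163,195). I'll let the arm settle and hand in.

Call:
arm_command(moves="0 0 0 0 0 0; 0 0 0 0 0 0; 0 0 0 0 0 0")

```text
t: 5.55
eef_pos: [526.4, 225.8, 196.2]
tool_rot: [3.141, 0.001, 2.799]
wrist_force: [0.2, -1.5, 0.6]
grip_width: 0.001
grip_force: 0.0
```

```bash
python3 -c "
from plant import close_job,readout
o=readout.get_obs();print(o['eef_pos'],o['wrist_force']);print(close_job())"
```

```text
[526.40100112 225.75772627 196.23267731] [ 0.16181634 -1.45906148  0.57515392]
the job is handed in; nothing more can be done
None
```

The loaded carrier's lever is snapped over and measured level at z 52 mm on top, the empty carrier's lever is still standing open, and the job was handed in at about 5.6 s with the arm clear; no verdict was returned.

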